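# Re-rack the microscope objectives in reverse order of height

### The job

First lift the steel keeper plate straight up off its two dowels, keeping it level, and lay it flat, right way up, centred on and along the black rubber mat, without disturbing the objectives. Then move the four microscope objectives from the flat rack to the stepped rack in reverse order of height, so that their tops come level: the shortest on the tallest step, the next shortest on the next tallest, and so on to the tallest on the lowest step. Stand each upright in the middle of its step, setting it down gently without dropping or tipping any of them, and let go of everything.

Things in the scene. Friction and masses are not known exactly. Their poses are not given: they have to be found in the camera images.
- objective_40: shortest of four upright steel microscope objectives: 40 mm tall, black cap at the foot 44 mm wide and 6 high, round barrel 32 mm wide from 6 to 32 mm up, tapered top. Origin: centre of underside, z up, yaw meaningless. Starts 8 mm above the bench in a row of four on the flat rack, 56 mm apart, any order; rack at most 12 mm high there, bar the dowels past the row's ends. 0.08-0.26 kg
- objective_52: second shortest of four upright steel microscope objectives: 52 mm tall, black cap at the foot 44 mm wide and 6 high, round barrel 30 mm wide from 6 to 44 mm up, tapered top. Origin: centre of underside, z up, yaw meaningless. Starts 8 mm above the bench in a row of four on the flat rack, 56 mm apart, any order; rack at most 12 mm high there, bar the dowels past the row's ends. 0.08-0.26 kg
- objective_64: second tallest of four upright steel microscope objectives: 64 mm tall, black cap at the foot 44 mm wide and 6 high, round barrel 28 mm wide from 6 to 56 mm up, tapered top. Origin: centre of underside, z up, yaw meaningless. Starts 8 mm above the bench in a row of four on the flat rack, 56 mm apart, any order; rack at most 12 mm high there, bar the dowels past the row's ends. 0.08-0.26 kg
- objective_76: tallest of four upright steel microscope objectives: 76 mm tall, black cap at the foot 44 mm wide and 6 high, round barrel 26 mm wide from 6 to 68 mm up, tapered top. Origin: centre of underside, z up, yaw meaningless. Starts 8 mm above the bench in a row of four on the flat rack, 56 mm apart, any order; rack at most 12 mm high there, bar the dowels past the row's ends. 0.08-0.26 kg
- step_50: tallest of four fixed aluminium step blocks of the stepped rack: 52 x 52 mm, 50 mm high, flat top with a dark round pad. Origin: centre of its underside, 10 mm above the bench, so its top is 60 mm above the bench. The blocks stand in a row 56 mm apart in any order; y runs along that row, x across it, z up
- step_38: second tallest of four fixed aluminium step blocks of the stepped rack: 52 x 52 mm, 38 mm high, flat top with a dark round pad. Origin: centre of its underside, 10 mm above the bench, so its top is 48 mm above the bench. The blocks stand in a row 56 mm apart in any order; y runs along that row, x across it, z up
- step_26: second lowest of four fixed aluminium step blocks of the stepped rack: 52 x 52 mm, 26 mm high, flat top with a dark round pad. Origin: centre of its underside, 10 mm above the bench, so its top is 36 mm above the bench. The blocks stand in a row 56 mm apart in any order; y runs along that row, x across it, z up
- step_14: lowest of four fixed aluminium step blocks of the stepped rack: 52 x 52 mm, 14 mm high, flat top with a dark round pad. Origin: centre of its underside, 10 mm above the bench, so its top is 24 mm above the bench. The blocks stand in a row 56 mm apart in any order; y runs along that row, x across it, z up
- keeper: dark steel plate 264 (y) x 30 (x) x 8 mm over the cap edges along the objectives' row, which runs parallel to its y, 34 mm to +x. 9 mm holes at y = +-120 sit on 8 mm dowels rising 14 mm over its underside. Grip block centred at x = -3 mm, y = 0: 24 mm along y (close fingers on these faces), 16 in x, 8 to 38 mm above underside. Origin: centre of underside, 15.5 mm above bench at first. 0.2-0.31 kg
- rest_mat: thin fixed black rubber mat on the bench to one side of the racks, 290 mm long (its x), 70 mm wide (its y), 3 mm thick; origin at the centre of its underside, at bench height; place for the keeper
Mind the look-alikes: they are no part of the job. What is shaped like the objective_64 but pink or turquoise is not meant. Leave any red or yellow look-alike of the objective_40 alone.

How it is judged (in metres and radians):
On the way:
1. the keeper lies released, flat on and along the rest mat, with all objectives still in the source rack (x of keeper in the frame of rest_mat between -0.02 and 0.02 m and y of keeper in the frame of rest_mat between -0.015 and 0.015 m and height (world z) of keeper below 0.007 m and angle between keeper's own z axis and vertical below 0.06 rad and angle between the y axis of keeper and the x axis of rest_mat, either way round below 0.2 rad and linear speed of keeper below 0.02 m/s and contact force between the fingers and keeper below 0.1 N and distance of each of objective_40, objective_52, objective_64, objective_76 from where it was at the start of the episode below 0.02 m), for 0.2 s.
At the end, for the whole second after the job is handed in: Objectives upright (4.5 degrees), at rest, within 10 mm of the middle of their steps: 40 mm tall on step 50, 52 on 38, 64 on 26, 76 on 14. Keeper flat, right way up, at rest on the mat: within 20 mm of centre lengthwise, 15 mm across, 11 degrees of its length (x of keeper in the frame of rest_mat between -0.02 and 0.02 m and y of keeper in the frame of rest_mat between -0.015 and 0.015 m and height (world z) of keeper below 0.007 m and angle between keeper's own z axis and vertical below 0.06 rad and angle between the y axis of keeper and the x axis of rest_mat, either way round below 0.2 rad and linear speed of each of keeper, objective_40, objective_52, objective_64, objective_76 below 0.02 m/s and horizontal distance between objective_40 and step_50 below 0.01 m and z of objective_40 in the frame of step_50 between 0.046 and 0.054 m and angle between each of objective_40, objective_52, objective_64, objective_76's own z axis and vertical below 0.08 rad and horizontal distance between objective_52 and step_38 below 0.01 m and z of objective_52 in the frame of step_38 between 0.034 and 0.042 m and horizontal distance between objective_64 and step_26 below 0.01 m and z of objective_64 in the frame of step_26 between 0.022 and 0.03 m and horizontal distance between objective_76 and step_14 below 0.01 m and z of objective_76 in the frame of step_14 between 0.01 and 0.018 m); the robot touches nothing.
It fails at once if the keeper is tipped more than 20 degrees (angle between keeper's own z axis and vertical above 0.35 rad).
It fails at once if an objective is tipped more than 35 degrees (angle between any of objective_40, objective_52, objective_64, objective_76's own z axis and vertical above 0.61 rad).
It fails at once if an objective falls free (faster than 0.6 m/s while not held: a drop of about 20 mm) ((linear speed of objective_40 above 0.6 m/s and contact force between the fingers and objective_40 below 0.05 N) or (linear speed of objective_52 above 0.6 m/s and contact force between the fingers and objective_52 below 0.05 N) or (linear speed of objective_64 above 0.6 m/s and contact force between the fingers and objective_64 below 0.05 N) or (linear speed of objective_76 above 0.6 m/s and contact force between the fingers and objective_76 below 0.05 N)).
It also fails if it takes over 136 s, if anything falls off the work surface, if the arm or the gripper's body presses on something with over 40 N, if the wrist force passes 120 N, or if a joint passes its speed limit or range.

### The arm

A 6-joint arm with a two-finger parallel gripper is mounted at the origin on the work surface. World frame = base frame: x ahead of the robot, y to its left, z up, the work surface at z = 0. Lengths are in m, angles in degrees, forces in N, time in s.
With the tool pointing down it reaches from about 0.35 to 0.875 m from the base axis. Payload 4.2 kg.
Tool frame: the origin (TCP) lies at the very end of the fingers, on their centre line; the grasp point (between the pads) lies 19 mm behind it; z points along the fingers, y is the line along which they close (so a half turn about z gives the same grasp; the last joint's range is limited). The gripper opens to 87 mm and grips with 3 to 60 N. Pads are 19 mm wide; open, the fingers measure 117 mm over their backs; the gripper's body (75 mm by 190 mm) begins 51 mm behind the grasp point.
Start: joints at [87.468, 22.042, 0.453, 0, -68.411, -14.817], TCP at [0.186, 0.597, 0.186] pointing down, gripper open.
Joint ranges: [-179.83, 179.83], [-69.29, 118.12], [-61.27, 80.66], [-181.25, 117.63], [-171.15, -9.14], [-177.46, 177.46]. Speed limits (degrees/s): [159.86, 159.86, 180, 180, 180, 180].

### API

Orientations are given as a 3x3 rotation matrix whose columns are the frame's x, y, z axes.
In Python, from station import sense, optics, r gives the robot as it stands. The module is installed in compiled form; this text tells all that it offers.
- The arm moves only by the shell command python3 -m pendant 'ROWS' [OPENING]. ROWS is JSON, a list that holds one entry, the list of rows, each a list of 4 numbers: the shift along the tool's x, y, z normalised to -1 to 1, where 1 is 100 mm, then the turn about the tool's z normalised to -1 to 1, where 1 is 2 rad. A call has 1 to 8 rows; each row is the pose to reach, as a shift and turn from the pose commanded when the call began, along the tool's axes at that moment; what a row does not reach only later rows make up. A row lasts 1/10 s, in which the tool goes at most 50 mm and 8.59 degrees, less where a joint would pass 70% of its speed; a pose out of reach is approached as far as the arm can. A call with a number of a shift or a turn outside -1 to 1 is refused whole. A call with a gripper value outside its range is refused whole. OPENING is the closure, from 0 (fully open) to 1 (shut), set as the call begins (- or left out, the last holds). The fingers move at their own pace and stop on an object; the grip force is fixed at half the most. Time passes only in rows, so rows that repeat a pose let the fingers close. It gives the time, the measured TCP pose, the force, the opening and the grip force at its end, in the units of the state.
- sense(): the state, without advancing time (a new reading comes with each control period).
- optics.capture(name): name is "scene" or "top" or "wrist"; returns the picture (420x560x3 uint8, red, green, blue); there is no depth.
- optics.get_calibration(name): a dict with "camera_matrix" (3x3 intrinsics, pixels), "distortion" ([k1, k2, p1, p2, k3] as OpenCV has them; the pictures are not rectified), "camera_from_world" (4x4, takes a point from world to camera coordinates). Camera axes: x right, y down, z forward; pixel columns grow to the right and rows downward; lengths in m; the calibration is good to about 2 mm. A picture is of the moment at which its call begins: read the wrist's pose just before it. get_calibration takes no time and is no camera call; for the wrist camera it gives the pose at the moment of the call.
- r.finish_job(): hands the job in; it is judged then, once.
The state is a dict: "time_s": time; "joints": joint angles; "joint_velocities": joint speeds; "effort": joint torques, N m; "tcp_pos": TCP position; "ee_rot": TCP orientation; "wrist_force": force on the tool from outside, world axes, zero at the start; "moment": the same for the moment, N m; "gripper_width": opening from 0.0 (shut) to 1.0 (fully open); "gripper_force": force on a finger pad.
Only numpy, scipy, OpenCV 4.12 (cv2) and the standard library are available. Lean on these libraries where they do the work, as an engineer would, in place of code of your own. Each camera call takes 0.05 s, during which the arm holds its last target. There are 200 camera calls.

## Working session

There is one attempt and no reset: what is moved stays moved. The work goes in short steps, Python scripts to look and compute and a shell command to move; the robot and the scene stay as the last step left them, time stands still between calls to the robot, and variables do not carry over. Pictures are saved under pics/ and viewed, at most 14 in all, crops included, and the job is handed in when it is done.

```bash
mkdir -p pics && python3 - <<'E'
from station import sense, optics, r
import cv2
s=sense();print(s['time_s'],s['tcp_pos'],s['ee_rot'],s['gripper_width'])
for n in ("top","scene"):
    cv2.imwrite(f"pics/{n}1.png",optics.capture(n)[:,:,::-1])
    print(n,optics.get_calibration(n))
E
```

```text
0.0 [0.1861374  0.595925   0.18516448] [[ 9.54449874e-01 -2.98370771e-01 -5.65963417e-04]
 [-2.98371295e-01 -9.54447575e-01 -2.09702415e-03]
 [ 8.55083025e-05  2.17037168e-03 -9.99997641e-01]] 1.001232711918851
top {'camera_matrix': array([[534.83348064,   0.        , 279.43547354],
       [  0.        , 534.83348064, 213.8116032 ],
       [  0.        ,   0.        ,   1.        ]]), 'distortion': array([-0.11344587,  0.        ,  0.        ,  0.        ,  0.        ]), 'camera_from_world': array([[ 2.87449465e-03, -9.99894759e-01, -1.42199991e-02,
         1.27244427e-02],
       [-9.91418236e-01, -9.91028215e-04, -1.30724515e-01,
         5.87352467e-01],
       [ 1.30696665e-01,  1.44737334e-02, -9.91316747e-01,
         1.00316439e+00],
       [ 0.00000000e+00,  0.00000000e+00,  0.00000000e+00,
         1.00000000e+00]])}
scene {'camera_matrix': array([[436.74721544,   0.        , 283.49532861],
       [  0.        , 436.74721544, 215.36277532],
       [  0.        ,   0.        ,   1.        ]]), 'distortion': array([-0.02034241,  0.        ,  0.        ,  0.        ,  0.        ]), 'camera_from_world': array([[-0.87032568,  0.49209291,  0.01943655,  0.5116664 ],
       [ 0.3190979 ,  0.5935455 , -0.7388371 , -0.15694758],
       [-0.37511298, -0.63682674, -0.67360371,  1.32207142],
       [ 0.        ,  0.        ,  0.        ,  1.        ]])}
```

View pics/top1.png

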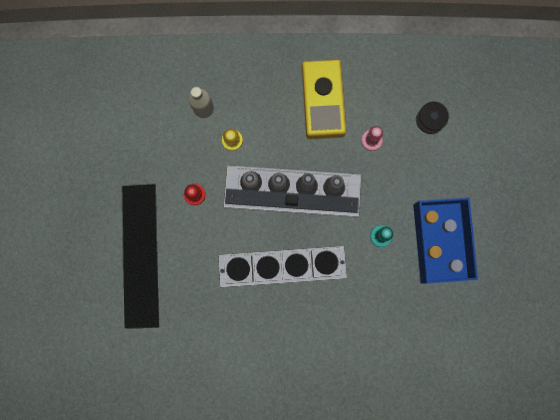

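View pics/scene1.png

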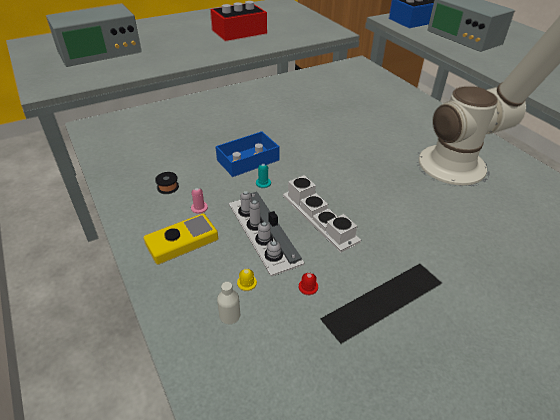

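Top view: the flat rack with four grey objectives is at about (293,190), the keeper's grip block at (291,200), the stepped rack at (282,267) and the mat at (140,256). The look-alikes are red (194,193), yellow (232,138), pink (373,137) and turquoise (382,236), and all of them stand off the racks. The scene view shows the same layout.

```bash
cat > h.py <<'E'
import numpy as np, cv2
from station import sense, optics, r
def ray(cal,px):
    K,D,T=cal['camera_matrix'],cal['distortion'],cal['camera_from_world']
    p=cv2.undistortPoints(np.array(px,float).reshape(-1,1,2),K,D).reshape(-1,2)
    d=np.c_[p,np.ones(len(p))]@T[:3,:3]
    return -T[:3,:3].T@T[:3,3], d
def onplane(cal,px,z):
    c,d=ray(cal,px); return c+d*((z-c[2])/d[:,2])[:,None]
def project(cal,X):
    T=cal['camera_from_world']
    return cv2.projectPoints(np.array(X,float).reshape(-1,3),cv2.Rodrigues(T[:3,:3])[0],T[:3,3],cal['camera_matrix'],cal['distortion'])[0].reshape(-1,2)
def tri(c1,p1,c2,p2):
    a,d=ray(c1,[p1]);b,e=ray(c2,[p2]);d=d[0];e=e[0]
    s=np.linalg.lstsq(np.c_[d,-e],b-a,rcond=None)[0]
    return (a+s[0]*d+b+s[1]*e)/2, np.linalg.norm(a+s[0]*d-b-s[1]*e)
E
python3 - <<'E'
from h import *
im=cv2.imread('pics/top1.png'); cal=optics.get_calibration('top')
cv2.imwrite('pics/top_c.png',cv2.resize(im[155:295,210:370],None,fx=4.2,fy=4.2,interpolation=cv2.INTER_CUBIC))
sc=cv2.imread('pics/scene1.png')
cv2.imwrite('pics/scene_c.png',cv2.resize(sc[170:280,220:370],None,fx=5,fy=5,interpolation=cv2.INTER_CUBIC))
m=((im.max(2)<40)*255).astype(np.uint8); m=cv2.morphologyEx(m,cv2.MORPH_OPEN,np.ones((3,3)))
for c in cv2.findContours(m,0,2)[0]:
    if cv2.contourArea(c)>150: print(cv2.contourArea(c),cv2.minAreaRect(c))
c=max([c for c in cv2.findContours(m,0,2)[0] if cv2.boundingRect(c)[0]<160 and cv2.boundingRect(c)[1]>100],key=cv2.contourArea)
w=onplane(cal,c.reshape(-1,2),0.003)[:,:2].astype(np.float32)
print('mat',cv2.minAreaRect(w),cv2.boxPoints(cv2.minAreaRect(w)))
E
```

```text
350.0 ((237.5, 269.0), (20.0, 21.0), 90.0)
334.5 ((267.5, 267.0), (20.0, 21.0), 90.0)
338.0 ((296.0, 265.0), (20.0, 20.0), 90.0)
358.5 ((325.5, 262.5), (21.0, 21.0), 90.0)
4524.0 ((139.5274658203125, 255.97091674804688), (141.971435546875, 33.76005935668945), 88.37885284423828)
mat ((0.507962167263031, 0.296638548374176), (0.2874872386455536, 0.0687800869345665), 3.1874232292175293) [[0.36252874 0.3229829 ]
 [0.3663531  0.25430924]
 [0.6533956  0.2702942 ]
 [0.64957124 0.33896786]]
```

View pics/top_c.png

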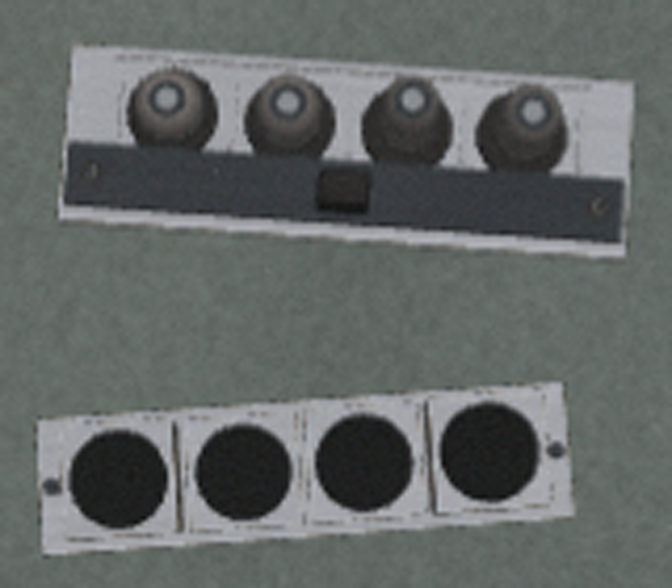

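View pics/scene_c.png

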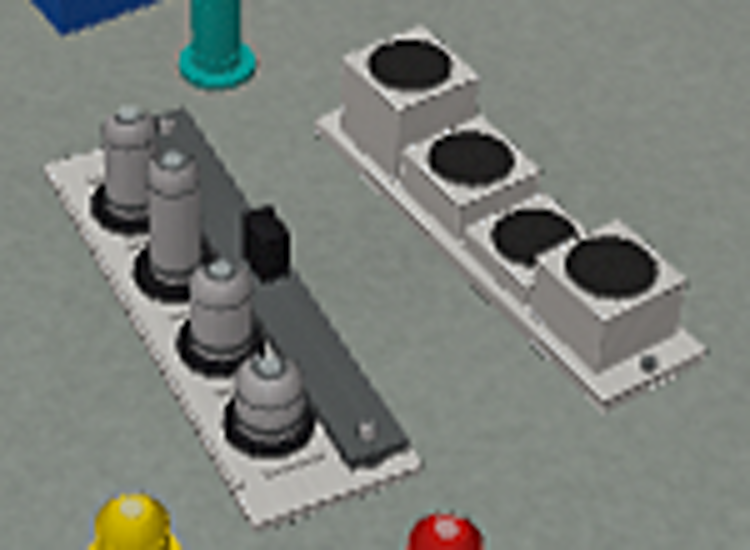

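Crops: in the scene crop the objectives from the near (+y) end look like 40 (268,365), 52 (221,268), 76 (173,158) and 64 (128,115). The step pads are at (610,267), (534,237), (471,158) and (410,65). I'll triangulate to confirm the heights. Everything coloured (red, yellow, turquoise, pink) stands outside the row, so the four bare-steel ones are the ones meant.

```bash
python3 - <<'E'
from h import *
ct,cs=optics.get_calibration('top'),optics.get_calibration('scene')
T=lambda p:((p[0]+.5)/4.2-.5+210,(p[1]+.5)/4.2-.5+155)
S=lambda p:((p[0]+.5)/5-.5+220,(p[1]+.5)/5-.5+170)
def show(n,a,b):
    for p,q in zip(a,b):
        X,e=tri(ct,T(p),cs,S(q)); print(n,np.round(X*1000,1),'gap',round(e*1000,1))
show('obj',[(167,98),(288,102),(413,98),(534,110)],[(268,365),(221,268),(173,158),(128,115)])
show('pad',[(118,479),(243,472),(364,462),(489,452)],[(610,267),(534,237),(471,158),(410,65)])
show('dowel',[(95,170),(599,206)],[(367,430),(167,124)])
print('obj plane');
for p,h in zip([(167,98),(288,102),(413,98),(534,110)],(48,60,84,72)): print(np.round(1000*onplane(ct,[T(p)],h/1e3)[0],1))
print('pad plane')
for p,h in zip([(118,479),(243,472),(364,462),(489,452)],(48,24,36,60)): print(np.round(1000*onplane(ct,[T(p)],h/1e3)[0],1))
d=onplane(ct,[T((95,170)),T((599,206))],.029)*1000; print('dowel',d.round(1),'mid',d.mean(0).round(1),np.linalg.norm(d[0]-d[1]),'ydir ang',np.degrees(np.arctan2(*(d[0]-d[1])[[1,0]])))
E
```

```text
obj [657.1  72.7  45.5] gap 0.0
obj [652.3  16.5  57.7] gap 1.0
obj [649.  -39.8  82.2] gap 1.7
obj [646.6 -95.4  67.6] gap 1.4
pad [480.6  93.3  45.1] gap 0.4
pad [484.7  37.1  21.1] gap 0.4
pad [488.6 -18.7  33.2] gap 0.8
pad [492.5 -74.8  56.7] gap 0.4
dowel [626.3 109.1  20.8] gap 2.4
dowel [ 609.2 -129.8   22.1] gap 1.8
obj plane
[656.6  72.6  48. ]
[652.3  16.1  60. ]
[649.4 -40.2  84. ]
[646.3 -95.4  72. ]
pad plane
[480.3  93.1  48. ]
[484.5  37.1  24. ]
[488.8 -18.9  36. ]
[492.5 -74.6  60. ]
dowel [[ 625.9  107.6   29. ]
 [ 608.9 -129.5   29. ]] mid [617.4 -11.   29. ] 237.64729489538692 ydir ang 85.90633172109895
```

Heights confirm the order. From +y, the objectives are 40, 52, 76, 64 and the steps are 38, 14, 26, 50. Next I turn the tool to the keeper's axis and work out the travel.

```bash
cat > go.py <<'E'
# usage: go.py x y z(mm) yaw_of_tool_y(deg): remaining shift in tool axes (units of 100 mm) and turn (units of 2 rad)
import sys
from h import *
s=sense();R=np.array(s['ee_rot']);x,y,z,a=map(float,sys.argv[1:5])
yaw=np.degrees(np.arctan2(R[1,1],R[0,1])); da=(a-yaw+90)%180-90
print('t',round(s['time_s'],2),'tcp',np.round(np.array(s['tcp_pos'])*1000,1),'yaw',round(yaw,2),'F',np.round(s['wrist_force'],1),'grip',round(float(s['gripper_width']),3),np.round(s['gripper_force'],1))
print('shift',np.round(R.T@(np.array([x,y,z])/100-np.array(s['tcp_pos'])*10),3),'turn',round(-np.radians(da)/2,4))
E
python3 -m pendant '[[[0,0,0,-0.06],[0,0,0,-0.12],[0,0,0,-0.12]]]'
python3 go.py 614.4 -10.8 185 86.3
```

```text
time_s: 0.4
tcp_pos: [0.1862, 0.5962, 0.1857]
ee_rot: [[0.998, -0.063, -0.0], [-0.063, -0.998, -0.001], [-0.0, 0.001, -1.0]]
wrist_force: [-0.0, -0.3, -1.0]
gripper_width: 1.003
gripper_force: 0.0
t 0.4 tcp [186.2 596.2 185.7] yaw -93.61 F [-0.  -0.3 -1. ] grip 1.003 0.0
shift [4.656 5.788 0.012] turn 0.0008
```

```bash

python3 -m pendant '[[[0.19,0.24,0,0],[0.39,0.48,0,0],[0.58,0.72,0,0],[0.78,0.96,0,0]]]' >/dev/null
python3 -m pendant '[[[0.19,0.24,0,0],[0.39,0.48,0,0],[0.58,0.72,0,0],[0.78,0.96,0,0]]]' >/dev/null
python3 -m pendant '[[[0.19,0.24,0,0],[0.39,0.48,0,0],[0.58,0.72,0,0],[0.78,0.96,0,0]]]' >/dev/null
python3 -m pendant '[[[0.19,0.24,0,0],[0.39,0.48,0,0],[0.58,0.72,0,0],[0.78,0.96,0,0]]]' >/dev/null
python3 -m pendant '[[[0.19,0.24,0,0],[0.39,0.48,0,0],[0.58,0.72,0,0],[0.78,0.96,0,0]]]' >/dev/null
python3 -m pendant '[[[0.19,0.24,0,0],[0.39,0.48,0,0],[0.58,0.72,0,0],[0.78,0.96,0,0],[0.78,0.96,0,0],[0.78,0.96,0,0]]]' >/dev/null
python3 go.py 614.4 -10.8 185 86.3
python3 - <<'E'
from h import *
import pickle
c=optics.get_calibration('wrist');im=optics.capture('wrist');cv2.imwrite('pics/w1.png',im[:,:,::-1]);pickle.dump(c,open('w1.pkl','wb'))
print(c['camera_from_world'].round(4), c['camera_matrix'][0,0], c['distortion'])
E
```

```text
t 3.0 tcp [617.   -8.2 185.4] yaw -93.79 F [-0.5  0.5 -0.3] grip 0.998 0.0
shift [-0.024  0.028  0.004] turn -0.0008
[[-6.650e-02 -9.978e-01  8.000e-04  3.300e-02]
 [-9.547e-01  6.390e-02  2.905e-01  5.562e-01]
 [-2.899e-01  1.860e-02 -9.569e-01  5.706e-01]
 [ 0.000e+00  0.000e+00  0.000e+00  1.000e+00]] 300.08529379985276 [-0.06458584  0.          0.          0.          0.        ]
```

View pics/w1.png

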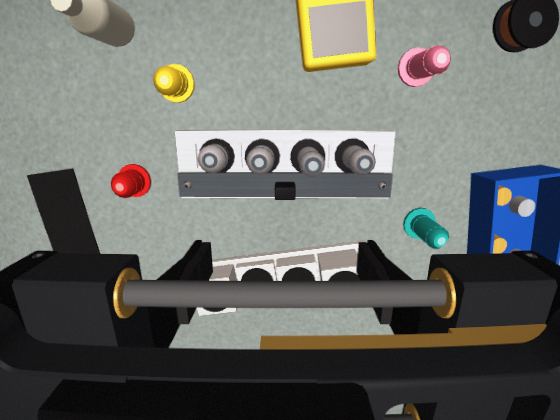

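The wrist view shows the row at (215..357,155) and the keeper with dowels at (188,185) and (384,185). The grip block's top is near (285,186). I check these against the top-camera estimate.

```bash
python3 - <<'E'
from h import *
import pickle
c=pickle.load(open('w1.pkl','rb')); im=cv2.imread('pics/w1.png')
cv2.imwrite('pics/w1c.png',cv2.resize(im[120:205,165:405],None,fx=3.3,fy=3.3,interpolation=cv2.INTER_CUBIC))
d=onplane(c,[(188,185),(384,185)],.029)*1000; print(d.round(1),d.mean(0).round(1),np.degrees(np.arctan2(*(d[0]-d[1])[[1,0]])))
m=((im[120:205,165:405].max(2)<35)*255).astype(np.uint8)
for q in cv2.findContours(m,0,2)[0]:
    x,y,w,h=cv2.boundingRect(q)
    if cv2.contourArea(q)>60: print(x+165,y+120,w,h)
ct=optics.get_calibration('top')
print('predict obj tops / block corners', project(c,[(.6566,.0726,.048),(.6523,.0161,.06),(.6494,-.0402,.084),(.6463,-.0954,.072),(.6144,-.0108,.0535),(.6259,.1076,.029),(.6089,-.1295,.029)]).round(1))
E
```

```text
[[ 627.4  108.8   29. ]
 [ 611.5 -129.6   29. ]] [619.5 -10.4  29. ] 86.18101327372868
275 182 20 18
predict obj tops / block corners [[210.4 161.2]
 [259.8 163.1]
 [314.  165.8]
 [365.6 163.6]
 [286.8 193.9]
 [189.1 186.2]
 [383.8 187.1]]
```

View pics/w1c.png

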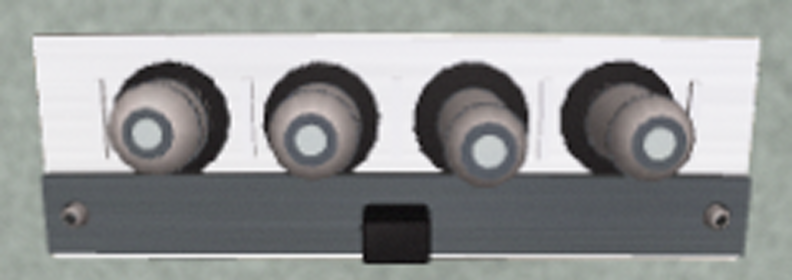

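Both cameras agree to within about 1.5 mm. I use block centre (615.5, -10) and yaw 86.2, and descend in two stages.

```bash

python3 -m pendant '[[[-0.02,0.02,0.25,0],[-0.02,0.02,0.5,0],[-0.02,0.02,0.75,0],[-0.02,0.02,0.9,0],[-0.02,0.02,1,0],[-0.02,0.02,1,0]]]' >/dev/null
python3 go.py 615.5 -10 29 86.2
```

```text
t 3.65 tcp [613.9  -8.9  85.1] yaw -93.57 F [ 1.   1.4 -0.6] grip 1.002 0.0
shift [0.018 0.01  0.561] turn 0.002
```

```bash

python3 -m pendant '[[[0.015,0.01,0.2,0],[0.015,0.01,0.4,0],[0.015,0.01,0.5,0],[0.015,0.01,0.56,0],[0.015,0.01,0.56,0],[0.015,0.01,0.56,0]]]' >/dev/null
python3 go.py 615.5 -10 29 86.2
python3 -m pendant '[[[0,0,0,0],[0,0,0,0],[0,0,0,0],[0,0,0,0],[0,0,0,0],[0,0,0,0],[0,0,0,0],[0,0,0,0]]]' 1 
python3 go.py 615.5 -10 29 86.2
```

```text
t 4.25 tcp [617.4 -10.5  31.3] yaw -93.58 F [-0.5  0.2  0.1] grip 0.999 0.0
shift [-0.019 -0.004  0.023] turn 0.0019
time_s: 5.05
tcp_pos: [0.6166, -0.0107, 0.0302]
ee_rot: [[0.998, -0.063, -0.0], [-0.063, -0.998, -0.0], [-0.0, 0.0, -1.0]]
wrist_force: [0.1, 0.3, 0.1]
gripper_width: 0.354
gripper_force: 0.0
t 5.05 tcp [616.6 -10.7  30.2] yaw -93.6 F [0.1 0.3 0.1] grip 0.354 0.0
shift [-0.011 -0.006  0.012] turn 0.0018
```

```bash

python3 -m pendant '[[[0,0,0,0],[0,0,0,0],[0,0,0,0],[0,0,0,0],[0,0,0,0],[0,0,0,0],[0,0,0,0],[0,0,0,0]]]' >/dev/null 
python3 go.py 615.5 -10 29 86.2
```

```text
t 5.85 tcp [616.6 -10.6  30.2] yaw -93.6 F [0.6 0.1 0.1] grip 0.005 0.0
shift [-0.011 -0.006  0.012] turn 0.0018
```

The fingers closed on nothing, so I look.

```bash
python3 - <<'E'
from h import *
a=cv2.cvtColor(optics.capture('scene'),4)[150:300,200:400]; b=cv2.cvtColor(optics.capture('top'),4)[130:280,190:390]
w=cv2.cvtColor(optics.capture('wrist'),4)
cv2.imwrite('pics/ab.png',np.hstack([cv2.resize(a,(400,300),interpolation=2),cv2.resize(b,(400,300),interpolation=2)])); cv2.imwrite('pics/w2.png',w)
E
```

```text
(no output)
```

View pics/ab.png

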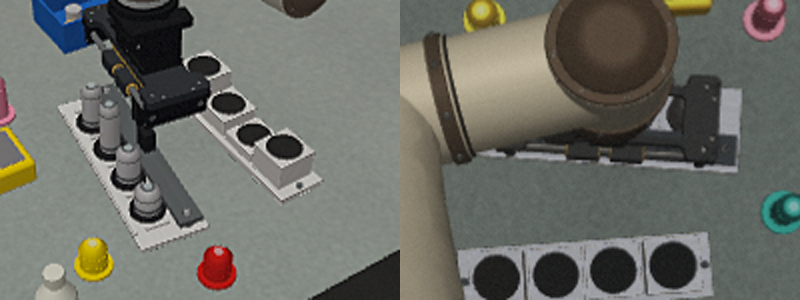

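View pics/w2.png

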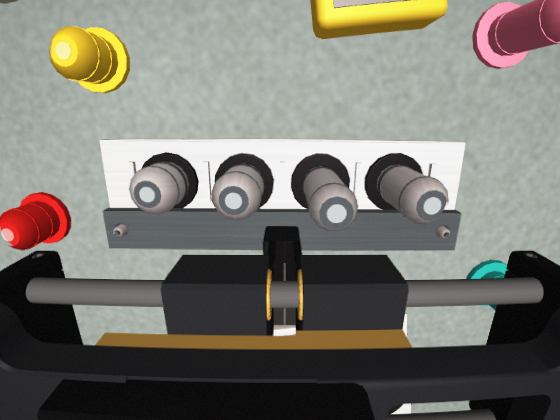

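```bash
python3 - <<'E'
from h import *
c=optics.get_calibration('wrist'); s=sense(); p=np.array(s['tcp_pos']);R=np.array(s['ee_rot'])
print('tcp, grasp pt, +40 behind, +70',project(c,[p,p-.019*R[:,2],p-.04*R[:,2],p-.07*R[:,2]]).round(0))
print('block top est',project(c,[(.6155,-.010,.0535),(.6155,-.010,.0235),(.6235,-.010,.0535),(.6075,-.010,.0535)]).round(0))
im=cv2.imread('pics/w2.png')
cv2.imwrite('pics/w2c.png',cv2.resize(im[195:345,190:390],None,fx=4,fy=4,interpolation=cv2.INTER_CUBIC)*2)
g=cv2.convertScaleAbs(cv2.resize(im[195:345,190:390],None,fx=4,fy=4,interpolation=cv2.INTER_CUBIC),alpha=3,beta=0);cv2.imwrite('pics/w2c.png',g)
E
```

```text
tcp, grasp pt, +40 behind, +70 [[285. 236.]
 [285. 247.]
 [285. 262.]
 [285. 290.]]
block top est [[284. 252.]
 [284. 234.]
 [283. 240.]
 [285. 263.]]
```

View pics/w2c.png

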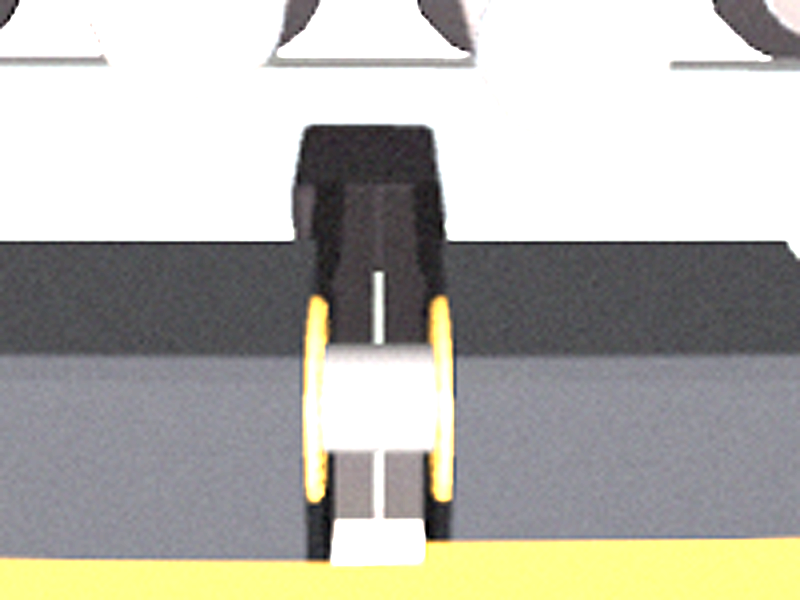

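The picture suggests the closed fingers sit on or behind the block instead of astride it. I check with an enlarged scene crop, marking where the calibration puts the TCP and the block.

```bash
python3 - <<'E'
from h import *
c=optics.get_calibration('scene'); s=sense(); p=np.array(s['tcp_pos'])
im=cv2.cvtColor(optics.capture('scene'),4)
x0,y0,k=230,160,8
g=cv2.convertScaleAbs(cv2.resize(im[y0:y0+75,x0:x0+95],None,fx=k,fy=k,interpolation=2),alpha=2.2,beta=20)
pts=[p,p+[0,0,.019],p+[0,0,.07]]+[(.6155+a*.008,-.01+b*.012,z) for a in(-1,1) for b in(-1,1) for z in(.0235,.0535)]
for i,q in enumerate(project(c,pts)):
    cv2.circle(g,tuple(int(v) for v in ((q-[x0,y0]+.5)*k)),4,(0,255,0) if i<3 else (0,0,255),-1)
cv2.imwrite('pics/s2.png',g)
E
```

```text
(no output)
```

View pics/s2.png

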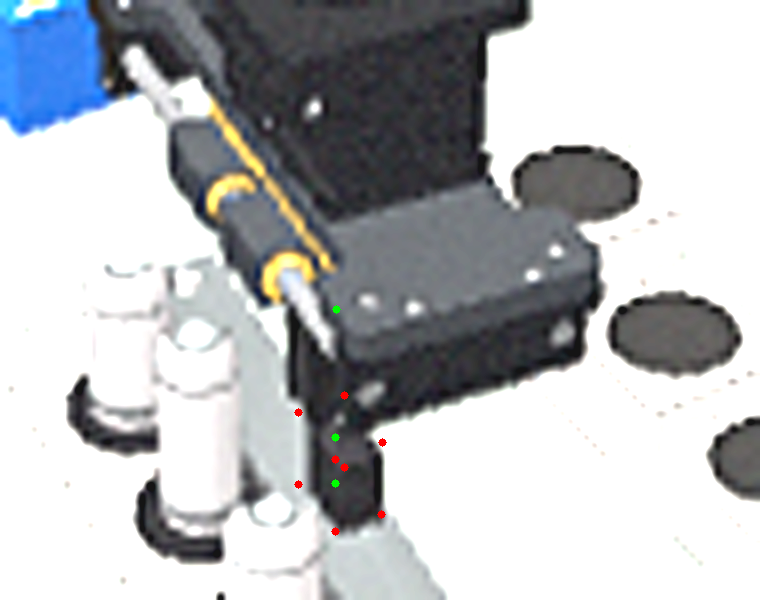

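```bash
python3 - <<'E'
from h import *
import pickle
c=pickle.load(open('w1.pkl','rb'))
p=np.array([.617,-.0082,.1854]);a=np.radians(-93.7);Y=np.array([np.cos(a),np.sin(a),0]);X=np.array([-Y[1],Y[0],0])
for x in(-9.5,0,9.5):
  for z in(0,10,20,30,51): print(x,z,project(c,[p+X*x/1e3+Y*s/1e3+[0,0,z/1e3] for s in(-43.5,-58.5,43.5)]).round(0).tolist())
E
python3 -m pendant '[[[0,0,0,0],[0,0,0,0],[0,0,0,0],[0,0,0,0],[0,0,0,0],[0,0,0,0],[0,0,0,0],[0,0,0,0]]]' 0 >/dev/null
python3 -m pendant '[[[0,0,-0.1,0],[0,0,-0.3,0],[0,0,-0.5,0],[0,0,-0.5,0],[0,0,-0.5,0],[0,0,-0.5,0],[0,0,-0.5,0],[0,0,-0.5,0]]]' 
python3 - <<'E'
from h import *
c=optics.get_calibration('wrist');s=sense();p=np.array(s['tcp_pos']);R=np.array(s['ee_rot'])
im=cv2.cvtColor(optics.capture('wrist'),4);k=2
g=cv2.convertScaleAbs(cv2.resize(im[140:340,130:430],None,fx=2.6,fy=2.6,interpolation=2),alpha=2.5,beta=25)
pts=[p+R@np.array([x,y,-z])/1e3 for x in(-9.5,9.5) for y in(-43.5,43.5) for z in (0,19)]
for q in project(c,pts): cv2.circle(g,tuple(int(v) for v in ((q-[130,140]+.5)*2.6)),4,(0,255,0),-1)
for q in project(c,[(.6155,-.01,.0535)]): cv2.circle(g,tuple(int(v) for v in ((q-[130,140]+.5)*2.6)),4,(0,0,255),-1)
cv2.imwrite('pics/w3.png',g)
E
```

```text
-9.5 0 [[225.0, 248.0], [204.0, 248.0], [345.0, 248.0]]
-9.5 10 [[222.0, 254.0], [201.0, 254.0], [347.0, 254.0]]
-9.5 20 [[219.0, 261.0], [197.0, 261.0], [350.0, 261.0]]
-9.5 30 [[216.0, 268.0], [192.0, 268.0], [354.0, 268.0]]
-9.5 51 [[208.0, 286.0], [182.0, 286.0], [362.0, 286.0]]
0 0 [[224.0, 236.0], [203.0, 236.0], [345.0, 236.0]]
0 10 [[221.0, 242.0], [199.0, 242.0], [348.0, 242.0]]
0 20 [[218.0, 248.0], [195.0, 248.0], [351.0, 248.0]]
0 30 [[215.0, 255.0], [191.0, 255.0], [355.0, 254.0]]
0 51 [[207.0, 271.0], [180.0, 271.0], [363.0, 271.0]]
9.5 0 [[223.0, 224.0], [202.0, 224.0], [346.0, 223.0]]
9.5 10 [[220.0, 229.0], [198.0, 229.0], [349.0, 229.0]]
9.5 20 [[217.0, 234.0], [194.0, 234.0], [352.0, 234.0]]
9.5 30 [[214.0, 241.0], [189.0, 240.0], [356.0, 240.0]]
9.5 51 [[205.0, 256.0], [178.0, 256.0], [365.0, 255.0]]
time_s: 7.65
tcp_pos: [0.6161, -0.0107, 0.0794]
ee_rot: [[0.998, -0.063, -0.002], [-0.063, -0.998, -0.0], [-0.002, 0.0, -1.0]]
wrist_force: [-0.0, 0.3, 0.2]
gripper_width: 1.004
gripper_force: 0.0
```

View pics/w3.png

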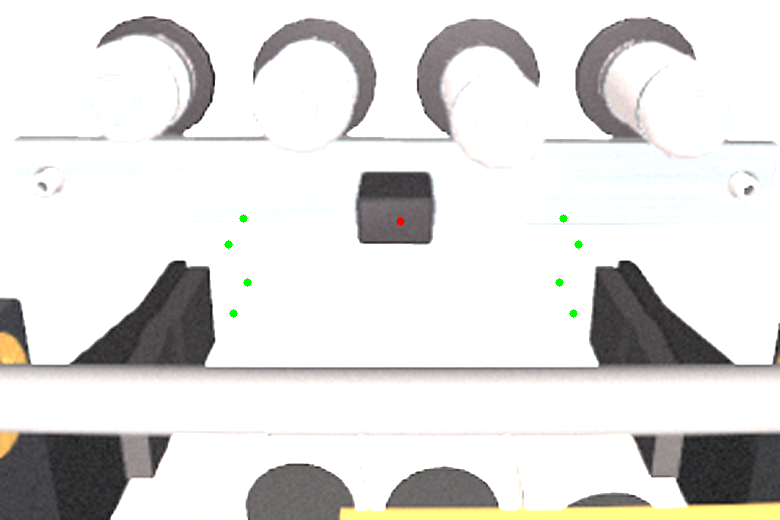

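The picture shows the open fingertips ending at about crop (212,265) to (215,345), well behind the green marks where the stated TCP would put them. So the tips are about 30 mm shorter than stated. I need the body's true height too before going deeper, so I triangulate it.

```bash
python3 - <<'E'
from h import *
cs=optics.get_calibration('scene');cw=optics.get_calibration('wrist');s=sense()
p=np.array(s['tcp_pos']);p2=np.array([.6166,-.0106,.0302]);M=np.eye(4);M[:3,3]=p-p2
c2=dict(cw);c2['camera_from_world']=cw['camera_from_world']@M
S=lambda q:(q[0]/8+230-.5,q[1]/8+160-.5)
for n,a,b in [('ring+y',(287,275),(269,297)),('ring-y',(228,197),(300,297))]:
    X,e=tri(cs,S(a),c2,b);print(n,((X-p2)*1000).round(1),'gap',round(e*1000,1))
print('body corner seen at',S((350,430)),S((580,370)),S((340,350)))
for z in(40,70,85,100,115): print(z,project(cs,[p2+[x/1e3,y/1e3,z/1e3] for x,y in((37.5+6,95-2),(-37.5+6,95+2),(37.5-6,-95))]).round(1).tolist())
E
```

```text
ring+y [17.   5.6 96.3] gap 5.1
ring-y [ 30.6  -6.1 120.4] gap 2.3
body corner seen at (273.25, 213.25) (302.0, 205.75) (272.0, 203.25)
40 [[274.1, 238.1], [303.7, 228.1], [242.6, 189.7]]
70 [[274.2, 228.4], [304.4, 218.5], [242.0, 180.2]]
85 [[274.2, 223.4], [304.7, 213.5], [241.8, 175.4]]
100 [[274.3, 218.4], [305.1, 208.5], [241.5, 170.4]]
115 [[274.3, 213.2], [305.5, 203.3], [241.2, 165.4]]
```

Body and fingers both sit about 33–40 mm higher than the stated TCP. Body clearance therefore stays as specified relative to the real tips, and I offset for it. I descend and then feel for the plate top with the open tips.

```bash

python3 -m pendant '[[[0,-0.015,0.2,0],[0,-0.015,0.4,0],[0,-0.015,0.6,0],[0,-0.015,0.75,0],[0,-0.015,0.8,0],[0,-0.015,0.8,0],[0,-0.015,0.8,0]]]' | egrep "time|tcp|force"
python3 -m pendant '[[[0,0,0.02,0],[0,0,0.02,0],[0,0,0.02,0]]]' | egrep "tcp|wrist"
python3 -m pendant '[[[0,0,0.02,0],[0,0,0.02,0],[0,0,0.02,0]]]' | egrep "tcp|wrist"
```

```text
time_s: 8.4
tcp_pos: [0.6174, -0.0091, 0.0009]
wrist_force: [-0.5, -0.3, 0.4]
gripper_force: 0.0
tcp_pos: [0.6169, -0.0091, -0.0012]
wrist_force: [-0.8, 0.3, -0.4]
tcp_pos: [0.6166, -0.0092, -0.0038]
wrist_force: [-0.0, 0.2, -0.4]
```

```bash

for i in 1 2; do :; done
python3 -m pendant '[[[0,0,0.02,0],[0,0,0.02,0],[0,0,0.02,0]]]' | egrep "tcp|wrist"
python3 -m pendant '[[[0,0,0.02,0],[0,0,0.02,0],[0,0,0.02,0]]]' | egrep "tcp|wrist"
```

```text
tcp_pos: [0.6166, -0.0092, -0.0059]
wrist_force: [0.3, 0.0, -0.2]
tcp_pos: [0.6166, -0.0092, -0.0079]
wrist_force: [0.2, -0.1, 0.1]
```

```bash

python3 -m pendant '[[[0,0,0.02,0],[0,0,0.02,0],[0,0,0.02,0]]]' | egrep "tcp|wrist"
python3 -m pendant '[[[0,0,0.015,0],[0,0,0.015,0],[0,0,0.015,0]]]' | egrep "tcp|wrist"
```

```text
tcp_pos: [0.6166, -0.0092, -0.0098]
wrist_force: [0.9, -0.4, -0.6]
tcp_pos: [0.6166, -0.0091, -0.0113]
wrist_force: [0.7, 0.1, -0.4]
```

```bash

python3 -m pendant '[[[0,0,0,0],[0,0,0,0],[0,0,0,0],[0,0,0,0],[0,0,0,0],[0,0,0,0],[0,0,0,0],[0,0,0,0]]]' 1 >/dev/null
python3 -m pendant '[[[0,0,0,0],[0,0,0,0],[0,0,0,0],[0,0,0,0]]]' | egrep "tcp|force|width"
```

```text
tcp_pos: [0.6167, -0.0091, -0.0112]
wrist_force: [-0.4, -1.0, -0.6]
gripper_width: 0.27
gripper_force: 30.0
```

Gripped at 0.27 of the opening (24 mm) with little side force. I lift straight up.

```bash

python3 -m pendant '[[[0,0,-0.03,0],[0,0,-0.06,0],[0,0,-0.09,0],[0,0,-0.12,0],[0,0,-0.15,0],[0,0,-0.18,0],[0,0,-0.21,0],[0,0,-0.21,0]]]' | egrep "tcp|force|width"
python3 -m pendant '[[[0,0,-0.15,0],[0,0,-0.3,0],[0,0,-0.45,0],[0,0,-0.6,0],[0,0,-0.75,0],[0,0,-0.85,0],[0,0,-0.9,0],[0,0,-0.9,0]]]' | egrep "tcp|force|width"
python3 - <<'E'
from h import *
a=cv2.cvtColor(optics.capture('scene'),4)[90:290,180:430]
cv2.imwrite('pics/s3.png',cv2.resize(a,None,fx=2.5,fy=2.5,interpolation=2))
E
python3 go.py 508 296.6 100 3.2
```

```text
tcp_pos: [0.617, -0.0091, 0.0104]
wrist_force: [0.2, 0.4, -2.6]
gripper_width: 0.273
gripper_force: 30.0
tcp_pos: [0.6169, -0.0091, 0.1002]
wrist_force: [0.3, 0.2, -2.6]
gripper_width: 0.273
gripper_force: 30.0
t 13.05 tcp [616.4  -9.1  99.5] yaw -93.61 F [-0.6 -0.4 -2.6] grip 0.275 30.0
shift [-1.275 -2.983 -0.004] turn 0.726
```

View pics/s3.png

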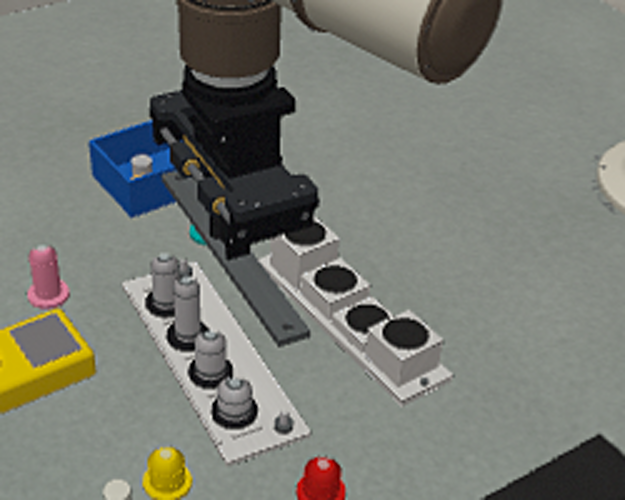

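The picture shows the keeper level and clear of the dowels, with all four objectives undisturbed. Next I turn it, then travel to the mat.

```bash

python3 -m pendant '[[[0,0,0,0.03],[0,0,0,0.08],[0,0,0,0.14],[0,0,0,0.2],[0,0,0,0.26],[0,0,0,0.32],[0,0,0,0.37],[0,0,0,0.4]]]' >/dev/null
python3 -m pendant '[[[0,0,0,0.05],[0,0,0,0.1],[0,0,0,0.16],[0,0,0,0.22],[0,0,0,0.27],[0,0,0,0.31],[0,0,0,0.326],[0,0,0,0.326]]]' >/dev/null
python3 go.py 508 298.6 100 3.2
```

```text
t 14.65 tcp [616.   -9.2  98.6] yaw -176.79 F [-0.5  0.1 -1.8] grip 0.271 30.0
shift [-3.134  0.906 -0.013] turn 0.0
```

```bash

python3 -m pendant '[[[-0.1,0.03,0,0],[-0.25,0.07,0,0],[-0.43,0.12,0,0],[-0.6,0.17,0,0],[-0.78,0.225,0,0]]]' >/dev/null
python3 -m pendant '[[[-0.2,0.06,0,0],[-0.4,0.11,0,0],[-0.6,0.17,0,0],[-0.78,0.225,0,0]]]' >/dev/null
python3 -m pendant '[[[-0.2,0.06,0,0],[-0.4,0.11,0,0],[-0.6,0.17,0,0],[-0.78,0.225,0,0]]]' >/dev/null
python3 -m pendant '[[[-0.2,0.06,0,0],[-0.4,0.11,0,0],[-0.55,0.16,0,0],[-0.68,0.2,0,0],[-0.78,0.225,0,0],[-0.78,0.225,0,0],[-0.78,0.225,0,0],[-0.78,0.225,0,0]]]' >/dev/null
python3 go.py 508 298.6 -22 3.2
```

```text
t 16.75 tcp [509.5 296.7  99.7] yaw -176.84 F [ 0.3  0.2 -1.8] grip 0.272 30.0
shift [-0.02   0.013  1.217] turn -0.0003
```

```bash

python3 -m pendant '[[[-0.02,0.013,0.15,0],[-0.02,0.013,0.3,0],[-0.02,0.013,0.45,0],[-0.02,0.013,0.6,0],[-0.02,0.013,0.75,0],[-0.02,0.013,0.85,0],[-0.02,0.013,0.85,0]]]' >/dev/null
python3 -m pendant '[[[0,0,0.1,0],[0,0,0.2,0],[0,0,0.28,0],[0,0,0.33,0],[0,0,0.35,0],[0,0,0.35,0],[0,0,0.35,0],[0,0,0.35,0]]]' >/dev/null
python3 go.py 508 298.6 -23.7 3.2
```

```text
t 18.25 tcp [508.2 299.5 -19.8] yaw -176.78 F [ 0.1 -0.7 -2.7] grip 0.276 30.0
shift [0.009 0.003 0.039] turn 0.0001
```

```bash

python3 -m pendant '[[[0,0,0.01,0],[0,0,0.02,0],[0,0,0.025,0],[0,0,0.025,0],[0,0,0.025,0]]]' | egrep "tcp|wrist"
python3 -m pendant '[[[0,0,0.01,0],[0,0,0.01,0],[0,0,0.01,0]]]' | egrep "tcp|wrist"
```

```text
tcp_pos: [0.5079, 0.2992, -0.0228]
wrist_force: [0.9, -0.9, -2.1]
tcp_pos: [0.508, 0.2993, -0.0237]
wrist_force: [0.2, 0.1, -2.2]
```

```bash

python3 -m pendant '[[[0,0,0.007,0],[0,0,0.007,0],[0,0,0.007,0]]]' | egrep "tcp|wrist"
```

```text
tcp_pos: [0.5081, 0.2993, -0.0238]
wrist_force: [-1.4, -1.1, 4.6]
```

Contact on the mat. I release, rise and measure the keeper on the mat numerically.

```bash

python3 -m pendant '[[[0,0,0,0],[0,0,0,0],[0,0,0,0],[0,0,0,0],[0,0,0,0],[0,0,0,0]]]' 0 | egrep "wrist|width"
python3 -m pendant '[[[0,0,-0.1,0],[0,0,-0.3,0],[0,0,-0.5,0],[0,0,-0.75,0],[0,0,-1,0],[0,0,-1,0]]]' >/dev/null
python3 -m pendant '[[[0,0,-0.2,0],[0,0,-0.4,0],[0,0,-0.6,0],[0,0,-0.6,0]]]' | egrep "tcp"
python3 - <<'E'
from h import *
c=optics.get_calibration('wrist');im=cv2.cvtColor(optics.capture('wrist'),4);cv2.imwrite('pics/w4.png',im)
cv2.imwrite('pics/t4.png',cv2.cvtColor(optics.capture('top'),4))
cs=optics.get_calibration('scene');cv2.imwrite('pics/s4.png',cv2.cvtColor(optics.capture('scene'),4))
a=cv2.imread('pics/s4.png')[240:360,300:460]; b=cv2.imread('pics/w4.png')
cv2.imwrite('pics/v4.png',np.hstack([cv2.resize(a,(400,300),interpolation=2),cv2.resize(b,(400,300))]))
E
python3 go.py 646 -40 60 176.5
```

```text
wrist_force: [-0.3, -0.2, -0.4]
gripper_width: 0.733
tcp_pos: [0.5095, 0.3004, 0.1388]
t 21.1 tcp [507.2 298.8 134.7] yaw -176.81 F [ 0.3  0.1 -0.2] grip 1.0 0.0
shift [ 3.46  -1.198  0.747] turn 0.0584
```

View pics/v4.png

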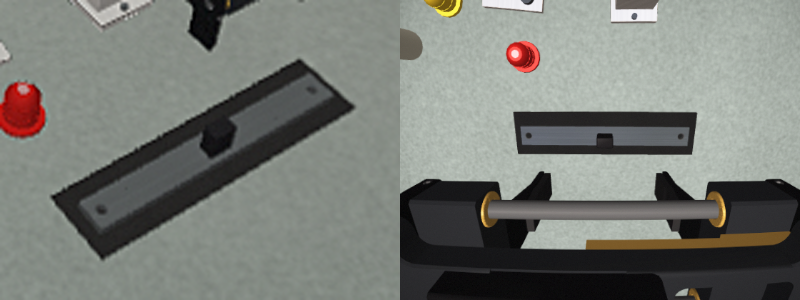

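The picture shows the keeper lying flat and centred on the mat, released. Next comes the 76 mm objective: square the tool to the world axes (yaw 180), then travel.

```bash

python3 -m pendant '[[[0,0,0,0.028],[0,0,0,0.028]]]' >/dev/null
python3 -m pendant '[[[0.2,-0.09,0,0],[0.43,-0.18,0,0],[0.64,-0.27,0,0],[0.85,-0.356,0,0]]]' >/dev/null
python3 -m pendant '[[[0.2,-0.09,0,0],[0.43,-0.18,0,0],[0.64,-0.27,0,0],[0.85,-0.356,0,0]]]' >/dev/null
python3 -m pendant '[[[0.2,-0.09,0,0],[0.43,-0.18,0,0],[0.64,-0.27,0,0],[0.85,-0.356,0,0]]]' >/dev/null
python3 -m pendant '[[[0.2,-0.09,0,0],[0.43,-0.18,0,0],[0.64,-0.27,0.3,0],[0.8,-0.32,0.5,0],[0.85,-0.356,0.6,0],[0.85,-0.356,0.6,0],[0.85,-0.356,0.6,0],[0.85,-0.356,0.6,0]]]' >/dev/null
python3 go.py 649.4 -40.2 -5 180
python3 - <<'E'
from h import *
# re-measure tops in the present wrist view
c=optics.get_calibration('wrist');im=cv2.cvtColor(optics.capture('wrist'),4);cv2.imwrite('pics/w5.png',im)
g=cv2.cvtColor(im,cv2.COLOR_BGR2GRAY)
for n,P in (('40',(.6566,.0726,.048)),('52',(.6523,.0161,.06)),('76',(.6494,-.0402,.084)),('64',(.6463,-.0954,.072))):
    q=project(c,[P])[0]; x,y=q.astype(int)
    if not(20<x<540 and 20<y<400): print(n,q,'out');continue
    cc=cv2.HoughCircles(cv2.resize(g[y-18:y+18,x-18:x+18],None,fx=4,fy=4,interpolation=2),cv2.HOUGH_GRADIENT,1,60,param1=120,param2=15,minRadius=10,maxRadius=60)
    if cc is not None:
        o=cc[0,0]; u=((o[0]+.5)/4-.5+x-18,(o[1]+.5)/4-.5+y-18); print(n,q.round(1),np.round(u,1),o[2]/4,(onplane(c,[u],P[2])[0]*1000).round(1))
E
```

```text
t 23.3 tcp [651.1 -39.8  76.9] yaw -179.91 F [ 1.  -0.3  1.3] grip 1.002 0.0
shift [0.004 0.019 0.819] turn 0.0008
40 [280.2 335. ] [279.  339.8] 11.1 [657.8  78.   48. ]
76 [289.3 236.9] [288.8 239. ] 7.0 [649.8 -38.6  84. ]
64 [294.2 154.1] [293.2 155.8] 7.875 [646.9 -94.3  72. ]
```

```bash

python3 -m pendant '[[[0,0.015,0.2,0],[0,0.015,0.4,0],[0,0.015,0.55,0],[0,0.015,0.7,0],[0,0.015,0.78,0],[0,0.015,0.82,0],[0,0.015,0.82,0],[0,0.015,0.82,0]]]' | egrep "tcp|wrist"
python3 -m pendant '[[[0,0,0,0],[0,0,0,0],[0,0,0,0],[0,0,0,0],[0,0,0,0],[0,0,0,0],[0,0,0,0],[0,0,0,0]]]' 1 | egrep "wrist|width"
python3 -m pendant '[[[0,0,0,0],[0,0,0,0],[0,0,0,0],[0,0,0,0]]]' | egrep "tcp|force|width"
```

```text
tcp_pos: [0.6495, -0.0407, -0.0057]
wrist_force: [0.5, 0.5, 0.3]
wrist_force: [0.1, -0.8, 0.4]
gripper_width: 0.357
tcp_pos: [0.6487, -0.0408, -0.0065]
wrist_force: [-0.8, 0.3, 0.6]
gripper_width: 0.287
gripper_force: 30.0
```

```bash

python3 -m pendant '[[[0,0,-0.05,0],[0,0,-0.1,0],[0,0,-0.2,0],[0,0,-0.35,0],[0,0,-0.5,0],[0,0,-0.65,0],[0,0,-0.8,0],[0,0,-0.8,0]]]' | egrep "tcp|force|width"
python3 -m pendant '[[[0,0.15,0,0],[0,0.35,0,0],[0,0.6,0,0],[0,0.82,0,0]]]' >/dev/null
python3 -m pendant '[[[-0.15,0.2,0,0],[-0.3,0.4,0,0],[-0.5,0.6,0,0],[-0.65,0.75,0,0],[-0.77,0.82,0,0],[-0.77,0.82,0,0],[-0.77,0.82,0,0]]]' >/dev/null
python3 go.py 484.5 36.5 9.5 180
```

```text
tcp_pos: [0.651, -0.0406, 0.077]
wrist_force: [-0.4, -0.3, -2.1]
gripper_width: 0.297
gripper_force: 30.0
t 27.25 tcp [485.5  36.5  73.7] yaw -179.96 F [-0.4  0.4 -1.3] grip 0.293 30.0
shift [0.    0.01  0.642] turn 0.0004
```

```bash

python3 -m pendant '[[[0,0.01,0.15,0],[0,0.01,0.3,0],[0,0.01,0.43,0],[0,0.01,0.53,0],[0,0.01,0.59,0],[0,0.01,0.61,0],[0,0.01,0.61,0],[0,0.01,0.61,0]]]' | egrep "tcp|wrist"
python3 -m pendant '[[[0,0,0.01,0],[0,0,0.02,0],[0,0,0.02,0],[0,0,0.02,0]]]' | egrep "tcp|wrist"
python3 -m pendant '[[[0,0,0.008,0],[0,0,0.008,0],[0,0,0.008,0]]]' | egrep "tcp|wrist"
```

```text
tcp_pos: [0.4844, 0.0364, 0.013]
wrist_force: [0.3, 0.3, -1.5]
tcp_pos: [0.4839, 0.0363, 0.0107]
wrist_force: [-0.7, -0.0, -0.8]
tcp_pos: [0.4838, 0.0363, 0.0097]
wrist_force: [0.5, 0.6, -0.5]
```

```bash

python3 -m pendant '[[[0,0,0.007,0],[0,0,0.007,0],[0,0,0.007,0]]]' | egrep "tcp|wrist"
python3 -m pendant '[[[0,0,0.005,0],[0,0,0.005,0],[0,0,0.005,0]]]' | egrep "tcp|wrist"
```

```text
tcp_pos: [0.4839, 0.0363, 0.0094]
wrist_force: [-1.3, 0.6, 3.7]
tcp_pos: [0.484, 0.0363, 0.0094]
wrist_force: [-4.2, 0.4, 7.3]
```

```bash

python3 -m pendant '[[[0,0,0,0],[0,0,0,0],[0,0,0,0],[0,0,0,0],[0,0,0,0],[0,0,0,0],[0,0,0,0]]]' 0 | egrep "wrist|width"
python3 -m pendant '[[[0,0,-0.1,0],[0,0,-0.25,0],[0,0,-0.45,0],[0,0,-0.65,0],[0,0,-0.75,0],[0,0,-0.75,0]]]' >/dev/null
python3 -m pendant '[[[0.15,-0.2,0,0],[0.3,-0.4,0,0],[0.5,-0.6,0,0],[0.66,-0.81,0,0]]]' >/dev/null
python3 -m pendant '[[[0.2,-0.2,0,0],[0.35,-0.4,0,0],[0.5,-0.6,0,0],[0.62,-0.75,0,0],[0.66,-0.81,0,0],[0.66,-0.81,0,0],[0.66,-0.81,0,0]]]' >/dev/null
python3 go.py 646.6 -95.5 -7 180
python3 - <<'E'
from h import *
c=optics.get_calibration('top');im=optics.capture('top')
cv2.imwrite('pics/t5.png',cv2.cvtColor(im,4))
E
```

```text
wrist_force: [-0.3, -1.5, -0.7]
gripper_width: 0.842
t 31.75 tcp [644.8 -95.3  82.8] yaw -180.0 F [ 0.5  0.3 -0.2] grip 0.998 0.0
shift [ 0.002 -0.02   0.898] turn 0.0
```

```bash

python3 -m pendant '[[[0,-0.01,0.25,0],[0,-0.01,0.45,0],[0,-0.01,0.65,0],[0,-0.01,0.8,0],[0,-0.01,0.88,0],[0,-0.01,0.9,0],[0,-0.01,0.9,0],[0,-0.01,0.9,0]]]' | egrep "tcp|wrist"
python3 -m pendant '[[[0,0,0,0],[0,0,0,0],[0,0,0,0],[0,0,0,0],[0,0,0,0],[0,0,0,0],[0,0,0,0],[0,0,0,0]]]' 1 | egrep "wrist|width"
python3 -m pendant '[[[0,0,0,0],[0,0,0,0],[0,0,0,0],[0,0,0,0]]]' | egrep "tcp|force|width"
```

```text
tcp_pos: [0.6477, -0.0957, -0.0054]
wrist_force: [0.0, -1.1, -0.0]
wrist_force: [-0.2, -0.7, -0.5]
gripper_width: 0.354
tcp_pos: [0.6464, -0.0958, -0.0065]
wrist_force: [-2.1, 0.5, 1.0]
gripper_width: 0.313
gripper_force: 30.0
```

```bash

python3 -m pendant '[[[0,0,-0.05,0],[0,0,-0.1,0],[0,0,-0.2,0],[0,0,-0.35,0],[0,0,-0.5,0],[0,0,-0.65,0],[0,0,-0.8,0],[0,0,-0.8,0]]]' | egrep "tcp|force|width"
python3 -m pendant '[[[0,0.15,0,0],[0,0.35,0,0],[0,0.6,0,0],[0,0.79,0,0]]]' >/dev/null
python3 -m pendant '[[[-0.15,0.2,0,0],[-0.3,0.4,0,0],[-0.5,0.6,0,0],[-0.65,0.74,0,0],[-0.76,0.79,0,0],[-0.76,0.79,0,0],[-0.76,0.79,0,0]]]' >/dev/null
python3 go.py 488.8 -19.8 21.5 180
```

```text
tcp_pos: [0.6493, -0.0958, 0.0776]
wrist_force: [0.5, -0.3, -1.2]
gripper_width: 0.309
gripper_force: 30.0
t 35.7 tcp [489.7 -19.6  73.8] yaw -179.96 F [ 1.2  0.4 -1.3] grip 0.316 30.0
shift [0.002 0.01  0.523] turn 0.0004
```

```bash

python3 -m pendant '[[[0,0.005,0.15,0],[0,0.005,0.3,0],[0,0.005,0.42,0],[0,0.005,0.48,0],[0,0.005,0.5,0],[0,0.005,0.5,0],[0,0.005,0.5,0]]]' | egrep "tcp|wrist"
python3 -m pendant '[[[0,0,0.01,0],[0,0,0.015,0],[0,0,0.015,0],[0,0,0.015,0]]]' | egrep "tcp|wrist"
```

```text
tcp_pos: [0.489, -0.0198, 0.024]
wrist_force: [0.4, 0.9, -1.6]
tcp_pos: [0.4884, -0.0197, 0.0222]
wrist_force: [0.5, -0.4, -1.9]
```

```bash

python3 -m pendant '[[[0,0,0.008,0],[0,0,0.008,0],[0,0,0.008,0]]]' | egrep "tcp|wrist"
python3 -m pendant '[[[0,0,0.006,0],[0,0,0.006,0],[0,0,0.006,0]]]' | egrep "tcp|wrist"
```

```text
tcp_pos: [0.4885, -0.0197, 0.0214]
wrist_force: [-0.8, 0.9, 0.3]
tcp_pos: [0.4886, -0.0197, 0.0214]
wrist_force: [-1.9, 1.3, 4.9]
```

```bash

python3 -m pendant '[[[0,0,0,0],[0,0,0,0],[0,0,0,0],[0,0,0,0],[0,0,0,0],[0,0,0,0],[0,0,0,0]]]' 0 | egrep "wrist|width"
python3 -m pendant '[[[0,0,-0.1,0],[0,0,-0.25,0],[0,0,-0.45,0],[0,0,-0.65,0],[0,0,-0.65,0]]]' >/dev/null
python3 -m pendant '[[[-0.05,-0.2,0,0],[-0.1,-0.4,0,0],[-0.15,-0.6,0,0],[-0.18,-0.82,0,0]]]' >/dev/null
python3 -m pendant '[[[-0.05,-0.2,0,0],[-0.1,-0.4,0,0],[-0.15,-0.6,0,0],[-0.18,-0.77,0,0],[-0.18,-0.82,0,0],[-0.18,-0.82,0,0],[-0.18,-0.82,0,0]]]' >/dev/null
python3 go.py 652.3 16.5 -13 180
```

```text
wrist_force: [-1.0, 0.5, -0.2]
gripper_width: 0.862
t 39.7 tcp [651.3  16.   85.3] yaw 179.98 F [ 0.1 -0.4  0.5] grip 0.999 0.0
shift [-0.005 -0.012  0.983] turn -0.0002
```

```bash

python3 -m pendant '[[[0,0,0.25,0],[0,0,0.45,0],[0,0,0.65,0],[0,0,0.8,0],[0,0,0.92,0],[0,0,0.98,0],[0,0,0.98,0],[0,0,0.98,0]]]' | egrep "tcp|wrist"
python3 -m pendant '[[[0,0,0,0],[0,0,0,0],[0,0,0,0],[0,0,0,0],[0,0,0,0],[0,0,0,0],[0,0,0,0],[0,0,0,0]]]' 1 | egrep "wrist|width"
python3 -m pendant '[[[0,0,0,0],[0,0,0,0],[0,0,0,0],[0,0,0,0]]]' | egrep "tcp|force|width"
```

```text
tcp_pos: [0.6529, 0.0163, -0.0117]
wrist_force: [0.6, 0.5, -0.3]
wrist_force: [-1.5, -0.4, 1.4]
gripper_width: 0.359
tcp_pos: [0.6523, 0.0162, -0.0124]
wrist_force: [-0.3, 0.1, -0.6]
gripper_width: 0.337
gripper_force: 30.0
```

```bash

python3 -m pendant '[[[0,0,-0.05,0],[0,0,-0.1,0],[0,0,-0.2,0],[0,0,-0.4,0],[0,0,-0.6,0],[0,0,-0.8,0],[0,0,-0.95,0],[0,0,-0.95,0]]]' | egrep "tcp|force|width"
python3 -m pendant '[[[-0.15,0.12,0,0],[-0.35,0.3,0,0],[-0.55,0.5,0,0],[-0.766,0.75,0,0]]]' >/dev/null
python3 -m pendant '[[[0,0.2,0,0],[0,0.4,0,0],[0,0.6,0,0],[0,0.8,0,0],[0,0.92,0,0],[0,0.97,0,0],[0,0.97,0,0],[0,0.97,0,0]]]' >/dev/null
python3 go.py 480.3 92.8 27.6 180
```

```text
tcp_pos: [0.6545, 0.0166, 0.0864]
wrist_force: [0.3, -0.1, -0.2]
gripper_width: 0.334
gripper_force: 30.0
t 43.7 tcp [481.2  93.1  82.8] yaw -180.0 F [-0.3 -0.6 -1.4] grip 0.335 30.0
shift [0.003 0.01  0.552] turn 0.0
```

```bash

python3 -m pendant '[[[0,0.005,0.15,0],[0,0.005,0.3,0],[0,0.005,0.42,0],[0,0.005,0.5,0],[0,0.005,0.53,0],[0,0.005,0.53,0],[0,0.005,0.53,0]]]' | egrep "tcp|wrist"
python3 -m pendant '[[[0,0,0.01,0],[0,0,0.015,0],[0,0,0.015,0],[0,0,0.015,0]]]' | egrep "tcp|wrist"
python3 -m pendant '[[[0,0,0.007,0],[0,0,0.007,0],[0,0,0.007,0]]]' | egrep "tcp|wrist"
```

```text
tcp_pos: [0.4804, 0.0931, 0.0301]
wrist_force: [0.1, 0.4, -0.7]
tcp_pos: [0.4799, 0.0929, 0.0283]
wrist_force: [0.0, 0.1, -1.8]
tcp_pos: [0.48, 0.0929, 0.0276]
wrist_force: [-0.4, 0.3, -0.1]
```

```bash

python3 -m pendant '[[[0,0,0.006,0],[0,0,0.006,0],[0,0,0.006,0]]]' | egrep "tcp|wrist"
```

```text
tcp_pos: [0.48, 0.0929, 0.0275]
wrist_force: [-3.1, -0.1, 5.1]
```

```bash

python3 -m pendant '[[[0,0,0,0],[0,0,0,0],[0,0,0,0],[0,0,0,0],[0,0,0,0],[0,0,0,0],[0,0,0,0]]]' 0 | egrep "wrist|width"
python3 -m pendant '[[[0,0,-0.1,0],[0,0,-0.25,0],[0,0,-0.45,0],[0,0,-0.55,0],[0,0,-0.55,0]]]' >/dev/null
python3 -m pendant '[[[0,-0.2,0,0],[0.03,-0.4,0,0],[0.06,-0.65,0,0],[0.1,-0.89,0,0]]]' >/dev/null
python3 -m pendant '[[[0.03,-0.2,0,0],[0.06,-0.4,0,0],[0.1,-0.65,0,0],[0.1,-0.82,0,0],[0.1,-0.88,0,0],[0.1,-0.88,0,0],[0.1,-0.88,0,0]]]' >/dev/null
python3 go.py 657 72.8 -16 180
```

```text
wrist_force: [0.6, 0.3, -0.2]
gripper_width: 0.889
t 47.7 tcp [655.7  72.8  81.2] yaw 180.0 F [ 0.   0.1 -0.2] grip 0.999 0.0
shift [-0.    -0.015  0.972] turn -0.0
```

```bash

python3 -m pendant '[[[0,0,0.25,0],[0,0,0.45,0],[0,0,0.65,0],[0,0,0.8,0],[0,0,0.92,0],[0,0,0.97,0],[0,0,0.97,0],[0,0,0.97,0]]]' | egrep "tcp|wrist"
python3 -m pendant '[[[0,0,0,0],[0,0,0,0],[0,0,0,0],[0,0,0,0],[0,0,0,0],[0,0,0,0],[0,0,0,0],[0,0,0,0]]]' 1 | egrep "wrist|width"
python3 -m pendant '[[[0,0,0,0],[0,0,0,0],[0,0,0,0],[0,0,0,0]]]' | egrep "tcp|force|width"
```

```text
tcp_pos: [0.6575, 0.073, -0.0144]
wrist_force: [0.5, 0.1, -0.3]
wrist_force: [-0.9, 0.8, 0.9]
gripper_width: 0.359
tcp_pos: [0.6567, 0.0728, -0.0152]
wrist_force: [-1.5, 0.1, 0.3]
gripper_width: 0.359
gripper_force: 30.0
```

```bash

python3 -m pendant '[[[0,0,-0.05,0],[0,0,-0.1,0],[0,0,-0.2,0],[0,0,-0.4,0],[0,0,-0.6,0],[0,0,-0.8,0],[0,0,-0.9,0],[0,0,-0.9,0]]]' | egrep "tcp|force|width"
python3 -m pendant '[[[0.15,0,0,0],[0.35,0,0,0],[0.55,0,0,0],[0.74,0,0,0]]]' >/dev/null
python3 -m pendant '[[[0.2,0.12,0,0],[0.4,0.28,0,0],[0.6,0.46,0,0],[0.734,0.65,0,0]]]' >/dev/null
python3 -m pendant '[[[0,0.2,0,0],[0,0.4,0,0],[0,0.6,0,0],[0,0.8,0,0],[0,0.93,0,0],[0,0.99,0,0],[0,0.99,0,0],[0,0.99,0,0]]]' >/dev/null
python3 go.py 492.5 -74.6 36.8 180
```

```text
tcp_pos: [0.6582, 0.0732, 0.0773]
wrist_force: [0.6, 0.2, -0.7]
gripper_width: 0.36
gripper_force: 30.0
t 52.1 tcp [493.6 -74.9  74.9] yaw 179.99 F [ 0.6 -0.1 -0.7] grip 0.355 30.0
shift [-0.003  0.011  0.381] turn -0.0001
```

```bash

python3 -m pendant '[[[0,0.005,0.1,0],[0,0.005,0.2,0],[0,0.005,0.29,0],[0,0.005,0.34,0],[0,0.005,0.36,0],[0,0.005,0.36,0],[0,0.005,0.36,0]]]' | egrep "tcp|wrist"
python3 -m pendant '[[[0,0,0.01,0],[0,0,0.015,0],[0,0,0.015,0],[0,0,0.015,0]]]' | egrep "tcp|wrist"
python3 -m pendant '[[[0,0,0.006,0],[0,0,0.006,0],[0,0,0.006,0]]]' | egrep "tcp|wrist"
```

```text
tcp_pos: [0.4927, -0.0745, 0.039]
wrist_force: [-0.5, -0.9, -1.3]
tcp_pos: [0.4924, -0.0745, 0.0375]
wrist_force: [0.4, -0.4, -0.3]
tcp_pos: [0.4924, -0.0745, 0.0368]
wrist_force: [-0.4, -0.7, -0.9]
```

```bash

python3 -m pendant '[[[0,0,0.006,0],[0,0,0.006,0],[0,0,0.006,0]]]' | egrep "tcp|wrist"
python3 -m pendant '[[[0,0,0.004,0],[0,0,0.004,0],[0,0,0.004,0]]]' | egrep "tcp|wrist"
```

```text
tcp_pos: [0.4924, -0.0746, 0.0367]
wrist_force: [-1.9, 0.1, 4.7]
tcp_pos: [0.4924, -0.0746, 0.0367]
wrist_force: [-2.7, 0.0, 7.5]
```

```bash

python3 -m pendant '[[[0,0,0,0],[0,0,0,0],[0,0,0,0],[0,0,0,0],[0,0,0,0],[0,0,0,0],[0,0,0,0]]]' 0 | egrep "wrist|width"
python3 -m pendant '[[[0,0,-0.1,0],[0,0,-0.25,0],[0,0,-0.5,0],[0,0,-0.8,0],[0,0,-0.9,0]]]' >/dev/null
python3 -m pendant '[[[0.25,0,-0.2,0],[0.5,0,-0.4,0],[0.75,0,-0.6,0],[1,0,-0.6,0]]]' >/dev/null
python3 -m pendant '[[[0.25,0,0,0],[0.5,0,0,0],[0.75,0,0,0],[1,0,0,0],[1,0,0,0]]]' >/dev/null
python3 -m pendant '[[[0.25,0,0,0],[0.5,0,0,0],[0.75,0,0,0],[1,0,0,0],[1,0,0,0],[1,0,0,0],[1,0,0,0],[1,0,0,0]]]' |egrep "time|tcp"
python3 - <<'E'
from h import *
ct=optics.get_calibration('top');cs=optics.get_calibration('scene')
t=cv2.cvtColor(optics.capture('top'),4);s=cv2.cvtColor(optics.capture('scene'),4);cv2.imwrite('pics/t6.png',t);cv2.imwrite('pics/s6.png',s)
a=cv2.resize(t[225:295,205:355],(800,373),interpolation=2); b=cv2.resize(s[165:265,270:370],(220,220),interpolation=2); 
k=800/150
for X in((.4803,.0931,.1),(.4845,.0371,.1),(.4888,-.0189,.1),(.4925,-.0746,.1)):
    q=project(ct,[X])[0]; cv2.circle(a,tuple(int(v) for v in ((q-[205,225]+.5)*k)),3,(0,0,255),-1)
m=np.zeros((600,800,3),np.uint8);m[:373]=a;m[373:593,:220]=b
w=t[180:340,100:180];m[373:593,240:350]=cv2.resize(w,(110,220),interpolation=2);w=s[255:350,310:450];m[373:593,370:694]=cv2.resize(w,(324,220),interpolation=2)
cv2.imwrite('pics/fin.png',m)
E
```

```text
wrist_force: [0.8, 0.5, 0.1]
gripper_width: 0.911
time_s: 57.0
tcp_pos: [0.4925, -0.3735, 0.186]
```

View pics/fin.png

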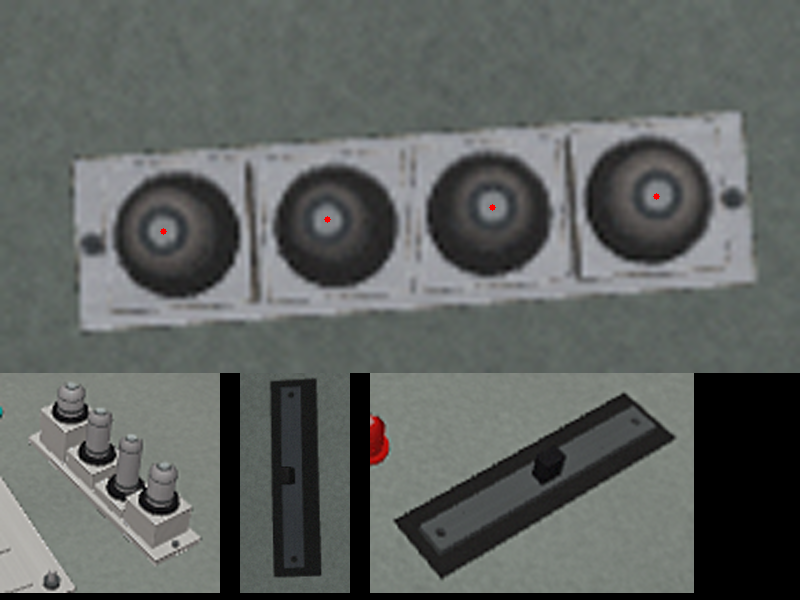

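The final picture shows each objective upright with its top on the projected step centre (red dots). From +y they are 52 on step 38, 76 on step 14, 64 on step 26 and 40 on step 50. The keeper lies flat on the mat, about 3 mm off centre across it, and the arm is clear.

```bash
python3 -c "
from station import r
print(r.finish_job())"
```

```text
the job is handed in; nothing more can be done
None
```

The job is handed in at about 57 s of the 136 s limit: by the last camera check the keeper lies flat on the mat about 3 mm off centre and all four objectives stand upright, centred on their matching steps with tops level, but `finish_job()` returned no verdict.

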